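# Move the dressing stick to the other drawer of an interlocked chest

### The job

The dressing stick (the slim pale stone) was put in the wrong drawer of the low chest: move it from the drawer that stands open into the drawer that is shut, leaving the cork block where it belongs in the first one, and finish with both drawers fully home. The chest has an interlock that lets only one drawer out at a time, so take the stick out, shut the open drawer before you pull the other, and do not force the locked one. The stone is brittle, so lay it down flat rather than dropping it, and do not disturb the three bottles and jars standing beside the chest.

Things in the scene. Friction and masses are not known exactly. Their poses are not given: they have to be found in the camera images.
- chest: Low grey steel chest, fixed to the bench, 175 deep x 420 wide x 76 high, two drawers side by side. Origin at bench level, middle of its front face (the plane the drawer fronts close on); +x back into the chest, +y to its left. Drawers slide out along -x; their centre lines lie 105 mm left and right (sides vary). Things up to 45 mm tall lie on top, over 25 mm behind the front edge.
- drawer_a (a joint): The drawer that stands open at the start (115 to 130 mm out), with the stick and the cork block in it. Metres out: 0 = fully home, 0.13 = fully out. About 1.5 N friction, light damping, stays where left. Interlock: while one drawer is out more than about 6 mm a pin blocks the other after 2 mm of play; once the first is home the other is free.
- drawer_a_handle (a point): Middle of drawer_a's handle: a 10 mm round steel bar, 110 mm long across the drawer, 45 mm above the bench, on end posts; 33 mm clear gap between bar and drawer front (front 14 mm thick, 203 wide, top edge 68 mm above the bench). Axes as the chest. Moves with the drawer; when home, the bar's centre is 52 mm in front of the chest's front face.
- drawer_a_floor (a point): Point on top of drawer_a's floor, 9 mm above the bench, midway across, 132 mm behind the handle bar's centre. Axes as the chest. Inner space: 81 mm to each side, from -80 to +81 mm in x; walls 4 mm thick, top edge 50 mm above the bench. With the drawer fully out, only the rear 31 mm remain under the chest's top.
- drawer_b (a joint): The drawer that is shut at the start, and into which the stick belongs; same build as drawer_a, empty. Value: metres out, 0 = fully home, 0.13 = fully out. Same friction; locked by the interlock until drawer_a is home.
- drawer_b_handle (a point): Middle of the bar handle of drawer_b, made and placed like that of drawer_a.
- drawer_b_floor (a point): Point on drawer_b's floor, placed like that of drawer_a.
- dress_stick: The dressing stick: pale beige stone bar, 25 x 100 x 22 mm (x, y, z), slightly hollow-worn, about 0.13 kg. Origin at the centre of its underside, y along its length. It starts flat on the floor of drawer_a, lengthwise front to back, to one side, beside the cork block, with at least 20 mm free on either side; grip it across the 25 mm.
- cork_block: Brown cork sanding block, 60 x 111 x 28 mm (x, y, z), light. Origin at the centre of its underside, y along its length. It starts flat in drawer_a beside the stick and stays in that drawer.
- coolant: Bystander: dark green round bottle, 66 mm across, 175 mm tall, standing on the bench beside the chest; origin at the centre of its foot.
- grit_jar: Bystander: white round jar with a screw cap, 58 mm across, 104 mm tall, standing on the bench beside the chest; origin at the centre of its foot.
- oil_bottle: Bystander: cream round bottle with a cap, 44 mm across, 122 mm tall, standing on the bench beside the chest; origin at the centre of its foot. Apart from the things listed, the bench is free from x 0.40 to 0.65 m and y -0.42 to +0.37 m; beyond stand a machine (right) and a wall (left).
Mind the look-alikes: they are no part of the job. What is shaped like the dress_stick but blue is not meant.

How it is judged:
By the outcome, as a careful person would: the job done as asked, in the order asked, and still so for the second after the job is handed in, with the robot touching nothing.
It also fails if it takes over 72 s, if anything falls off the work surface, if the arm or the gripper's body presses on something with over 40 N, if the wrist force passes 120 N, or if a joint passes its speed limit or range.

### The arm

A 7-joint arm with a two-finger parallel gripper is mounted at the origin on a cart in front of the work surface, level with it; the furniture and walls round the work are solid. World frame = base frame: x ahead of the robot, y to its left, z up, the work surface at z = 0. Lengths are in m, angles in rad, forces in N, time in s.
With the tool pointing down it reaches from about 0.4 to 0.925 m from the base axis. Payload 4.1 kg.
Tool frame: the origin (TCP) lies midway between the tips of the shut fingers; the grasp point (between the pads) lies 19 mm behind it; z points along the fingers, y is the line along which they close (so a half turn about z gives the same grasp; the last joint's range is limited). The gripper opens to 85 mm and grips with 20 to 120 N. Pads are 22 mm wide; open, the fingers measure 114 mm over their backs; the gripper's body (76 mm by 85 mm) begins 54 mm behind the grasp point. The pads swing forward as they close: fully open they stand 13 mm farther back than shut.
Start: joints at [1.196, 0.398, 0.045, 1.537, -0.019, 1.207, -0.051], TCP at [0.177, -0.625, 0.231] pointing down, gripper open.
Joint ranges: [-2.82, 2.82], [-0.49, 2.23], [-1.37, 1.46], [0, 2.46], [-1.36, 4.5], [0.23, 2], [-2.94, 2.94]. Speed limits (rad/s): [2.57, 2.57, 3.14, 3.14, 3.14, 3.14, 3.14].

### API

Orientations are given as a unit quaternion [x, y, z, w].
In Python, from plant import * gives the robot as it stands.
- The arm moves only by the tool send_rows, never from a script. Its argument "rows" is one flat list of numbers, 7 for each row, row after row: the shift along the tool's x, y, z in m, then the turn, a rotation vector about the tool's x, y, z in degrees, then the gripper's target within -1 to 1 (shut at 1, half-way at 0, fully open at -1). A call has 1 to 12 rows; each row is the pose to reach, as a shift and turn from the pose commanded when the call began, along the tool's axes at that moment; what a row does not reach only later rows make up. A row lasts 1/12 s, in which the tool goes at most 41.7 mm and 7.16 degrees, less where a joint would pass 70% of its speed; a pose out of reach is approached as far as the arm can. A call with a gripper value outside its range is refused whole. The fingers move at their own pace and stop on an object; the grip force is fixed at half the most. Time passes only in rows, so rows that repeat a pose let the fingers close. It gives the time, the measured TCP pose, the force, the opening and the grip force at its end, in the units of the state.
- get_obs(): the state, without advancing time (a new reading comes with each control period).
- read_camera(name): name is "side" or "top" or "wrist"; returns a dict with "image" (384x512x3 uint8, red, green, blue), "fx", "fy", "cx", "cy" (pixels), "camera_from_world" (4x4, takes a point from world to camera coordinates); the wrist camera has in their place "tool_from_camera" (4x4, takes a point from camera to tool coordinates, whose origin is the TCP and whose axes are the flange's). Camera axes: x right, y up, looking along -z (the intrinsics and any distortion apply to the point x, -y, -z); pixel columns grow to the right and rows downward; lengths in m; the calibration is good to about 2 mm. A picture is of the moment at which its call begins: read the wrist's pose just before it. There is no depth.
- sign_off(): hands the job in; it is judged then, once.
Trained networks look in the newest picture that a camera, given by its name, has taken for a name from the list of things; names that differ only in an ending like _2 or _b are one class to them, and where a whole thing is asked for, a point or a joint stands for the part that bears it (a point fixed in the world has none). Each returns a list of dicts, best first, with "confidence" (0 to 1); they miss things now and then, are a little off and sometimes report something else, mostly with a low value. They report only what shows in the picture. A call takes as long as a camera call. They do not tell look-alikes from the thing itself.
- spot_in(thing, camera): "extent" ([left, top, width, height] in pixels, round what is visible of it).
- place_of(thing, camera): "uv" ([column, row] in pixels: a listed point, or the origin of a listed thing).
The state is a dict: "time_s": time; "qpos": joint angles; "qd": joint speeds; "joint_torque": joint torques, N m; "position": TCP position; "tool_rot": TCP orientation; "force": force on the tool from outside, world axes, zero at the start; "moment": the same for the moment, N m; "width": opening from 0.0 (shut) to 1.0 (fully open); "finger_force": force on a finger pad.
Only numpy, scipy, OpenCV 4.12 (cv2) and the standard library are available. Lean on these libraries where they do the work, as an engineer would, in place of code of your own. Each camera call takes 0.05 s, during which the arm holds its last target. There are 200 camera calls.

## Working session

There is one attempt and no reset: what is moved stays moved. The work goes in short steps, Python scripts to look and compute and a tool call to move; the robot and the scene stay as the last step left them, time stands still between calls to the robot, and variables do not carry over. Pictures are saved under pics/ and viewed, at most 10 in all, crops included, and the job is handed in when it is done.

Besides the shell and the picture viewer there is one more tool, called after ">>>" by a JSON object that holds its "name" and its "arguments". send_rows: Moves the arm, as the interface text tells. Its arguments: {"type":"object","properties":{"rows":{"type":"array","items":{"type":"number"}}},"required":["rows"]}

```bash
mkdir -p pics; ls
cat > h.py <<'E'
from plant import *
import numpy as np, cv2
def ray(cam,uv,T=None):
    p=np.array([(uv[0]-cam['cx'])/cam['fx'],-(uv[1]-cam['cy'])/cam['fy'],-1.])
    M=np.linalg.inv(np.array(cam['camera_from_world']))
    return M[:3,3],M[:3,:3]@p
def atz(cam,uv,z):
    o,d=ray(cam,uv); return o+d*(z-o[2])/d[2]
E
python3 - <<'E'
from h import *
o=get_obs(); print({k:np.round(v,3) for k,v in o.items()})
Z=dict(drawer_a_handle=.045,drawer_b_handle=.045,drawer_a_floor=.009,dress_stick=.009,cork_block=.009,coolant=0,grit_jar=0,oil_bottle=0,chest=0)
for c in ['top','side']:
    cam=read_camera(c); im=cam['image']; print([k for k in cam], np.round(cam['camera_from_world'],3).tolist(),cam['fx'])
    cv2.imwrite(f'pics/{c}0.png',cv2.resize(im[:,:,::-1],(800,600),interpolation=cv2.INTER_CUBIC))
    for t,z in Z.items():
        for r in place_of(t,c)[:3]: print(c,t,round(r['confidence'],2),np.round(r['uv'],1),np.round(atz(cam,r['uv'],z),3))
E
```

```text
pics
{'time_s': np.float64(0.0), 'qpos': array([ 1.196,  0.399,  0.045,  1.538, -0.019,  1.207, -0.051]), 'qd': array([ 0.   ,  0.002,  0.001,  0.001,  0.   ,  0.002, -0.001]), 'joint_torque': array([ 0.0000e+00, -4.7512e+01,  1.3650e+00, -2.5422e+01,  1.2000e-02,
        9.0000e-03,  0.0000e+00]), 'position': array([ 0.177, -0.625,  0.23 ]), 'tool_rot': array([ 0.99 ,  0.138, -0.   , -0.001]), 'force': array([ 0.004,  1.159, -0.574]), 'moment': array([-0.016,  0.041, -0.068]), 'finger_force': np.float64(0.0), 'width': np.float64(0.997)}
['image', 'fx', 'fy', 'cx', 'cy', 'camera_from_world'] [[-0.021, -0.999, 0.045, 0.004], [0.99, -0.015, 0.137, -0.58], [-0.136, 0.047, 0.99, -1.363], [0.0, 0.0, 0.0, 1.0]] 428.51692961058285
top drawer_a_handle 0.94 [210.5 226.8] [0.441 0.142 0.045]
top drawer_b_handle 0.87 [273.3 187.1] [ 0.566 -0.063  0.045]
top drawer_a_floor 0.79 [210.7 185.8] [0.578 0.143 0.009]
top dress_stick 0.81 [197.4 195.9] [0.545 0.187 0.009]
top dress_stick 0.78 [328.7 132.2] [ 0.758 -0.262  0.009]
top cork_block 0.9 [224.6 195.2] [0.546 0.097 0.009]
top coolant 0.68 [161
[... 588 characters left out ...]
 0.575 -0.067  0.045]
side drawer_b_handle 0.49 [239.9 142.2] [0.441 0.138 0.045]
side drawer_b_handle 0.49 [268.5 170.4] [0.572 0.077 0.045]
side drawer_a_floor 0.69 [277.5 166. ] [0.562 0.145 0.009]
side drawer_a_floor 0.2 [233.8 203.7] [ 0.546 -0.043  0.009]
side dress_stick 0.86 [282.3 158.8] [0.557 0.18  0.009]
side dress_stick 0.72 [262.5 319.4] [ 0.768 -0.268  0.009]
side cork_block 0.72 [267.8 174.1] [0.557 0.101 0.009]
side coolant 0.61 [334.2 149.9] [0.658 0.313 0.   ]
side grit_jar 0.97 [210.9 283.1] [ 0.634 -0.253  0.   ]
side grit_jar 0.36 [280.4 165.9] [0.563 0.16  0.   ]
side oil_bottle 0.74 [160.5 251.8] [ 0.492 -0.249  0.   ]
side chest 0.98 [272.9 199.2] [0.614 0.033 0.   ]
```

View pics/top0.png

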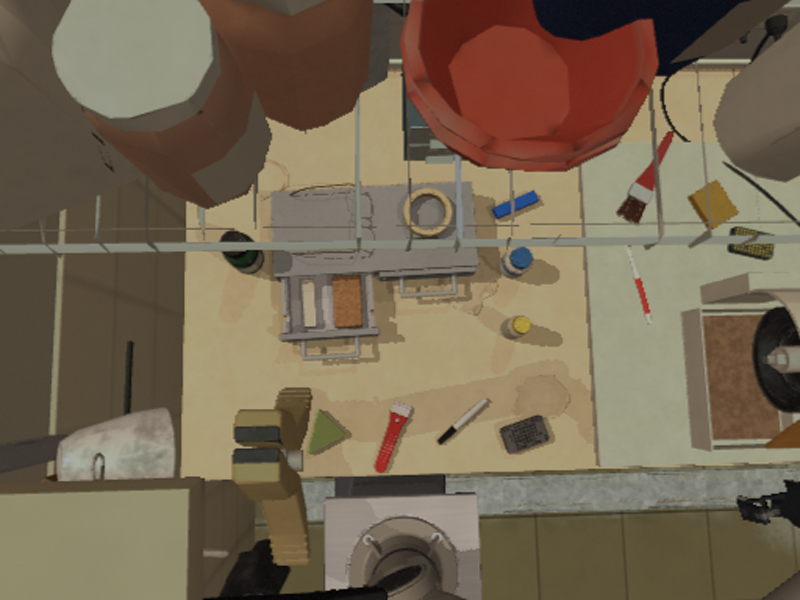

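View pics/side0.png

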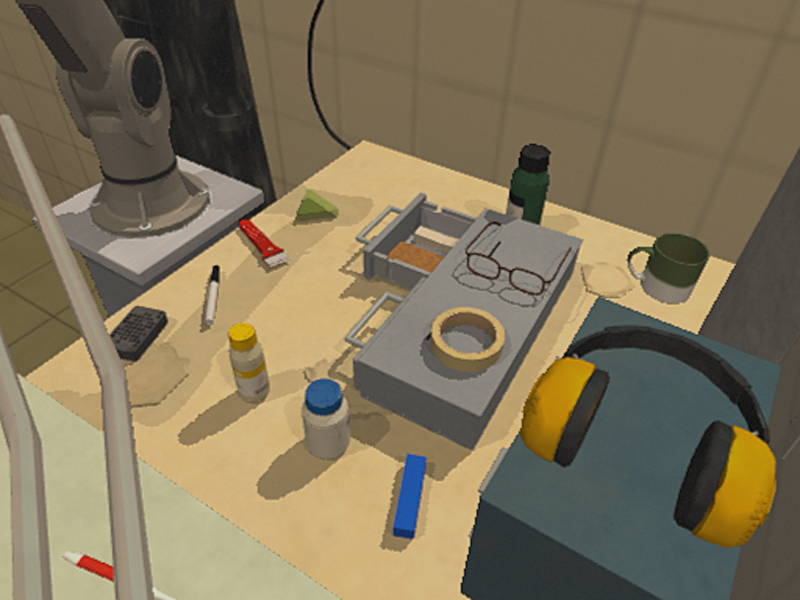

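Run:
```python
from h import *
im=cv2.imread('pics/top0.png')[130:410,200:600]
cv2.imwrite('pics/crop0.png',cv2.resize(im,(800,560),interpolation=cv2.INTER_CUBIC))
```

```text
(no output)
```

View pics/crop0.png

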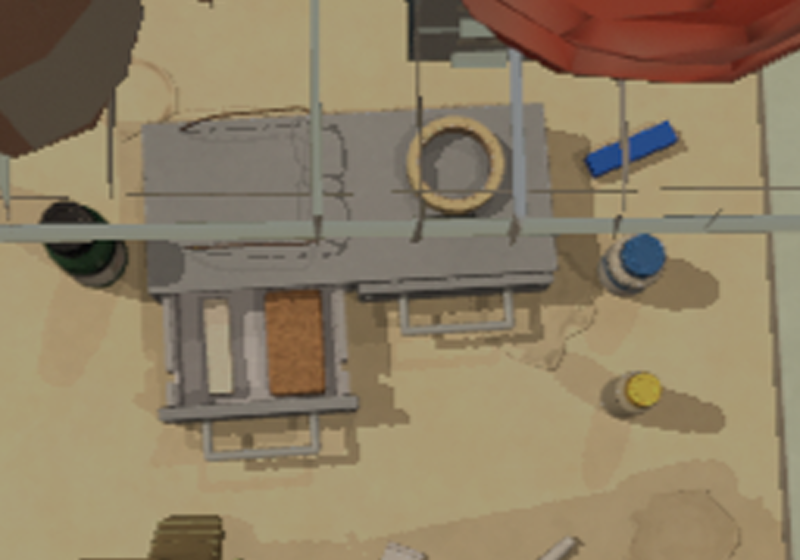

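The stick that is meant is the pale bar in the open drawer, at top-image pixel (197,196), or crop (218,345). It lies beside the brown cork at (224,195). The bar at (329,132), crop (630,148), has the same shape but is blue, so it is the look-alike. The drawer is about 125 mm out and the chest is turned about 1.6°. I'll move to a hover above the drawer for a closer look.

```bash
cat >> h.py <<'E'
from scipy.spatial.transform import Rotation as R
YAW=np.radians(1.6)
def rel(p,yaw_deg=None,p0=None,q0=None):
    o=get_obs(); p0=o['position'] if p0 is None else np.array(p0)
    Q=R.from_quat(o['tool_rot'] if q0 is None else q0)
    y=np.radians(1.6 if yaw_deg is None else yaw_deg)
    T=R.from_euler('z',y)*R.from_euler('x',np.pi)
    return np.round(Q.inv().apply(np.array(p)-p0),4),np.round((Q.inv()*T).as_rotvec(degrees=True),2)
E
python3 - <<'E'
from h import *
print(get_obs()['position'],rel([.42,-.32,.25]),rel([.52,.15,.28]),rel([.48,-.12,.27]))
E
```

```text
[ 0.17705007 -0.6254502   0.23134422] (array([ 0.317 , -0.2277, -0.0187]), array([1.000e-02, 0.000e+00, 1.421e+01])) (array([ 0.5412, -0.6527, -0.0487]), array([1.000e-02, 0.000e+00, 1.421e+01])) (array([ 0.4292, -0.4038, -0.0387]), array([1.000e-02, 0.000e+00, 1.421e+01]))
```

>>> {"name": "send_rows", "arguments": {"rows": [0.317,-0.228,-0.019,0,0,14.2,-1,0.317,-0.228,-0.019,0,0,14.2,-1,0.317,-0.228,-0.019,0,0,14.2,-1,0.317,-0.228,-0.019,0,0,14.2,-1,0.317,-0.228,-0.019,0,0,14.2,-1,0.317,-0.228,-0.019,0,0,14.2,-1,0.317,-0.228,-0.019,0,0,14.2,-1,0.317,-0.228,-0.019,0,0,14.2,-1,0.429,-0.404,-0.039,0,0,14.2,-1,0.429,-0.404,-0.039,0,0,14.2,-1,0.429,-0.404,-0.039,0,0,14.2,-1,0.429,-0.404,-0.039,0,0,14.2,-1]}}

```text
time_s: 2.0
position: [0.4449, -0.2082, 0.2624]
tool_rot: [1.0, 0.014, 0.0, 0.0]
force: [1.1, -0.6, -0.2]
width: 0.999
finger_force: 0.0
```

Run:
```python
from h import *
print(get_obs()['position'],rel([.50,.15,.28]))
```

```text
[ 0.44494984 -0.20819624  0.26237609] (array([ 0.065 , -0.3565, -0.0178]), array([ 0.04, -0.04, -0.  ]))
```

>>> {"name": "send_rows", "arguments": {"rows": [0.065,-0.355,-0.018,0,0,0,-1,0.065,-0.355,-0.018,0,0,0,-1,0.065,-0.355,-0.018,0,0,0,-1,0.065,-0.355,-0.018,0,0,0,-1,0.065,-0.355,-0.018,0,0,0,-1,0.065,-0.355,-0.018,0,0,0,-1,0.065,-0.355,-0.018,0,0,0,-1,0.065,-0.355,-0.018,0,0,0,-1,0.065,-0.355,-0.018,0,0,0,-1,0.065,-0.355,-0.018,0,0,0,-1,0.065,-0.355,-0.018,0,0,0,0.1,0.065,-0.355,-0.018,0,0,0,0.1]}}

```text
time_s: 3.0
position: [0.4996, 0.1455, 0.2797]
tool_rot: [1.0, 0.014, -0.0, 0.001]
force: [-0.7, -0.2, 0.5]
width: 0.753
finger_force: 0.0
```

```bash
cat >> h.py <<'E'
def wrist(name=None):
    o=get_obs(); c=read_camera('wrist')
    T=np.eye(4); T[:3,:3]=R.from_quat(o['tool_rot']).as_matrix(); T[:3,3]=o['position']
    c['camera_from_world']=np.linalg.inv(T@np.array(c['tool_from_camera']))
    if name: cv2.imwrite(f'pics/{name}.png',cv2.resize(c['image'][:,:,::-1],(800,600),interpolation=cv2.INTER_CUBIC))
    return c
E
python3 - <<'E'
from h import *
o=get_obs();print(o['time_s'],o['position'],o['width'])
c=wrist('w1')
for t,z in dict(dress_stick=.009,cork_block=.009,drawer_a_handle=.045).items():
    for r in place_of(t,'wrist')[:2]: print(t,round(r['confidence'],2),np.round(r['uv'],1),np.round(atz(c,r['uv'],z),4))
    for r in spot_in(t,'wrist')[:1]: print(r['extent'])
E
```

```text
3.0 [0.4995812  0.14545745 0.27965964] 0.7525104955348263
dress_stick 0.86 [225.8 118.1] [0.5531 0.1851 0.009 ]
[209.5, 76.5, 27.5, 81.1]
cork_block 0.81 [285.2 118. ] [0.5554 0.1066 0.009 ]
cork_block 0.47 [224.1 117.8] [0.5535 0.1873 0.009 ]
[263.2, 70.4, 49.8, 95.8]
drawer_a_handle 0.97 [257.6 207.3] [0.442  0.1401 0.045 ]
[173.7, 72.8, 164.6, 140.0]
```

View pics/w1.png

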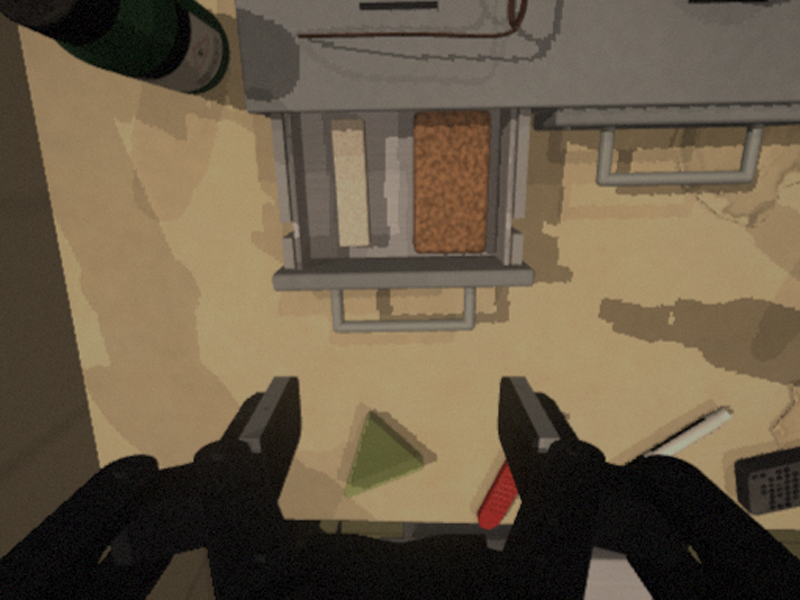

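The wrist view shows the stick at (350,183), the cork at (452,182), drawer_a's handle bar running from (336,325) to (473,323), and drawer_b's bar from (600,180) to (756,176). I'll turn these into positions.

Run:
```python
from h import *
c=wrist()
for n,z,P in [('stick',.031,[(332,121),(363,119),(370,245),(340,247)]),('a',.048,[(336,325),(473,323)]),('b',.048,[(600,180),(756,176)]),('chestedge',.076,[(248,110),(530,107)]),('front_a top',.068,[(275,285),(532,280)]),('walls floor L/R',.05,[(300,150),(502,150)])]:
    W=np.array([atz(c,np.array(p)/1.5625,z) for p in P]); print(n,np.round(W,4).tolist(),'mean',np.round(W.mean(0),4), 'ang',np.degrees(np.arctan2(*(W[1]-W[0])[:2])))
    if n=='stick': d=(W[0]+W[1]-W[2]-W[3])/2; print('yaw',np.degrees(np.arctan2(d[1],d[0])),np.linalg.norm(d),np.linalg.norm(W[0]-W[1]))
print(c['fx'],c['fy'],c['cx'],c['cy'],get_obs()['position'])
```

```text
stick [[0.6018, 0.1994, 0.031], [0.6039, 0.1755, 0.031], [0.506, 0.1693, 0.031], [0.5037, 0.1943, 0.031]] mean [0.5539 0.1846 0.031 ] ang 175.06337786382966
yaw 3.313943377731982 0.09815110719126835 0.02401322884875863
a [[0.4408, 0.1963, 0.048], [0.4455, 0.0816, 0.048]] mean [0.4431 0.139  0.048 ] ang 177.60953845269862
b [[0.5638, -0.0071, 0.048], [0.5699, -0.1255, 0.048]] mean [ 0.5668 -0.0663  0.048 ] ang 177.07793228527572
chestedge [[0.6044, 0.2503, 0.076], [0.6113, 0.0591, 0.076]] mean [0.6079 0.1547 0.076 ] ang 177.9434938644536
front_a top [[0.4796, 0.2403, 0.068], [0.4888, 0.0422, 0.068]] mean [0.4842 0.1413 0.068 ] ang 177.34864142056156
walls floor L/R [[0.5797, 0.2211, 0.05], [0.5836, 0.0702, 0.05]] mean [0.5816 0.1457 0.05  ] ang 178.50740698576337
303.6013395604092 303.6013395604092 255.22877390738378 194.05970587993957 [0.49963537 0.14594307 0.27990734]
```

Run:
```python
from h import *
print(rel([.554,.1848,.08],3.0),rel([.554,.1848,.014],3.0))
```

```text
(array([ 0.0554, -0.0374,  0.1999]), array([ 0.02, -0.01, -1.46])) (array([ 0.0554, -0.0375,  0.2659]), array([ 0.02, -0.01, -1.46]))
```

>>> {"name": "send_rows", "arguments": {"rows": [0.055,-0.0375,0.03,0,0,-1.5,0.1,0.055,-0.0375,0.03,0,0,-1.5,0.1,0.055,-0.0375,0.07,0,0,-1.5,0.1,0.055,-0.0375,0.11,0,0,-1.5,0.1,0.055,-0.0375,0.15,0,0,-1.5,0.1,0.055,-0.0375,0.18,0,0,-1.5,0.1,0.055,-0.0375,0.2,0,0,-1.5,0.1,0.055,-0.0375,0.2,0,0,-1.5,0.1,0.055,-0.0375,0.2,0,0,-1.5,0.1]}}

```text
time_s: 4.15
position: [0.5531, 0.1852, 0.0793]
tool_rot: [1.0, 0.027, -0.001, 0.0]
force: [0.9, 0.2, 0.2]
width: 0.451
finger_force: 0.0
```

Run:
```python
from h import *
print(rel([.554,.1848,.014],3.0),get_obs()['position'],get_obs()['width'])
c=wrist('w2')
for t,z in dict(dress_stick=.009).items():
    for r in place_of(t,'wrist')[:2]: print(t,round(r['confidence'],2),np.round(r['uv'],1),np.round(atz(c,r['uv'],z),4))
```

```text
(array([0.001 , 0.0005, 0.0653]), array([0.02, 0.11, 0.09])) [0.55307705 0.18523192 0.07926923] 0.45138975526906544
dress_stick 0.86 [254.3 206.7] [0.5545 0.1853 0.009 ]
```

View pics/w2.png

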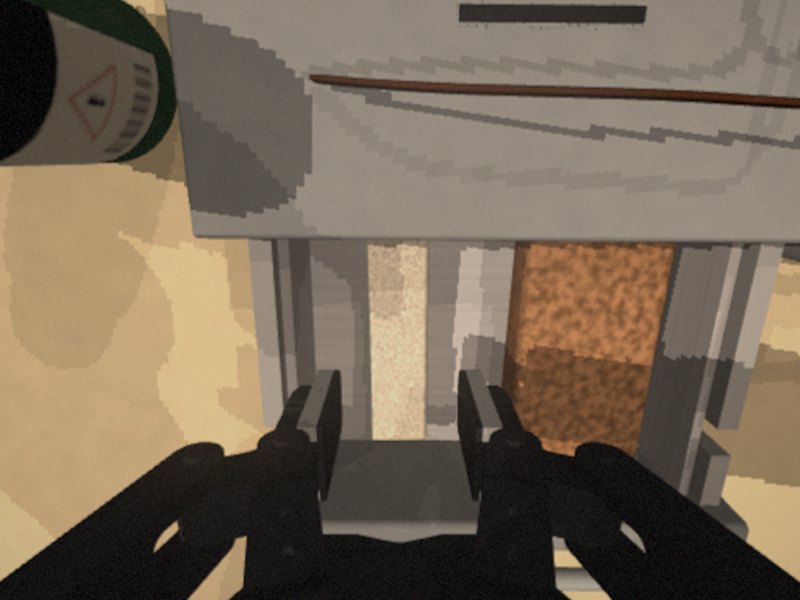

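The stick is centred between the fingers, with stick and fingertips meeting near (398,340), and both sides are clear. I'll descend and close.

>>> {"name": "send_rows", "arguments": {"rows": [0.001,0.001,0.015,0,0,0,0.15,0.001,0.001,0.03,0,0,0,0.15,0.001,0.001,0.04,0,0,0,0.15,0.001,0.001,0.05,0,0,0,0.15,0.001,0.001,0.058,0,0,0,0.15,0.001,0.001,0.064,0,0,0,0.15,0.001,0.001,0.064,0,0,0,0.15]}}

```text
time_s: 4.83
position: [0.554, 0.1844, 0.0149]
tool_rot: [1.0, 0.027, -0.001, 0.0]
force: [-0.1, -1.3, 0.1]
width: 0.422
finger_force: 0.0
```

>>> {"name": "send_rows", "arguments": {"rows": [0,0,0,0,0,0,1,0,0,0,0,0,0,1,0,0,0,0,0,0,1,0,0,0,0,0,0,1,0,0,0,0,0,0,1]}}

```text
time_s: 5.25
position: [0.5548, 0.1847, 0.0162]
tool_rot: [1.0, 0.027, 0.0, -0.0]
force: [0.1, -0.1, 0.2]
width: 0.273
finger_force: 59.3
```

>>> {"name": "send_rows", "arguments": {"rows": [0,0,-0.01,0,0,0,1,0,0,-0.03,0,0,0,1,0,0,-0.06,0,0,0,1,0,0,-0.09,0,0,0,1,0,0,-0.115,0,0,0,1,0,0,-0.115,0,0,0,1,-0.025,-0.035,-0.115,0,0,0,1,-0.05,-0.07,-0.115,0,0,0,1,-0.075,-0.1,-0.115,0,0,0,1,-0.089,-0.12,-0.115,0,0,0,1,-0.089,-0.12,-0.1,0,0,0,1,-0.089,-0.12,-0.08,0,0,0,1]}}

```text
time_s: 6.25
position: [0.4585, 0.3029, 0.0974]
tool_rot: [1.0, 0.03, 0.002, -0.001]
force: [0.0, -0.1, -2.2]
width: 0.277
finger_force: 59.2
```

Run:
```python
from h import *
o=get_obs();p=o['position'];print(p,o['width'],o['finger_force'],rel([p[0],p[1],.007],3.1))
c=wrist()
for r in place_of('dress_stick','wrist')[:2]: print(r['confidence'],r['uv'],atz(c,r['uv'],p[2]-.007))
```

```text
[0.45848194 0.30290518 0.09740983] 0.27739918380534995 59.23388600349426 (array([-0.0003,  0.0002,  0.0904]), array([-0.15, -0.21,  0.3 ]))
0.62 [255.1, 248.4] [0.45838346 0.30229828 0.09040983]
```

>>> {"name": "send_rows", "arguments": {"rows": [0,0,0.02,0,0,0,1,0,0,0.04,0,0,0,1,0,0,0.06,0,0,0,1,0,0,0.072,0,0,0,1,0,0,0.08,0,0,0,1,0,0,0.082,0,0,0,1,0,0,0.083,0,0,0,1,0,0,0.083,0,0,0,1]}}

```text
time_s: 7.02
position: [0.4598, 0.3001, 0.0136]
tool_rot: [1.0, 0.027, 0.001, -0.0]
force: [-0.6, -0.4, -0.3]
width: 0.273
finger_force: 59.2
```

>>> {"name": "send_rows", "arguments": {"rows": [0,0,0.002,0,0,0,1,0,0,0.004,0,0,0,1,0,0,0.005,0,0,0,1,0,0,0.006,0,0,0,1,0,0,0.006,0,0,0,1]}}

```text
time_s: 7.43
position: [0.4593, 0.2997, 0.0072]
tool_rot: [1.0, 0.027, 0.0, 0.0]
force: [-0.5, -0.6, 0.6]
width: 0.276
finger_force: 59.4
```

>>> {"name": "send_rows", "arguments": {"rows": [0,0,0.0007,0,0,0,1,0,0,0.0013,0,0,0,1,0,0,0.0013,0,0,0,1]}}

```text
time_s: 7.68
position: [0.4594, 0.2997, 0.0071]
tool_rot: [1.0, 0.027, 0.0, 0.001]
force: [-4.0, -3.4, 12.3]
width: 0.276
finger_force: 61.0
```

Contact with the bench. Release partially, then rise.

>>> {"name": "send_rows", "arguments": {"rows": [0,0,-0.001,0,0,0,1,0,0,-0.001,0,0,0,0.15,0,0,-0.001,0,0,0,0.1,0,0,-0.001,0,0,0,0.1,0,0,-0.001,0,0,0,0.1,0,0,-0.03,0,0,0,0.1,0,0,-0.07,0,0,0,0.1,0,0,-0.11,0,0,0,0.1,0,0,-0.14,0,0,0,0.5,0,0,-0.14,0,0,0,1]}}

```text
time_s: 8.52
position: [0.4627, 0.3028, 0.1521]
tool_rot: [1.0, 0.027, 0.005, -0.003]
force: [0.4, 1.1, 1.0]
width: 0.179
finger_force: 0.0
```

Run:
```python
from h import *
o=get_obs();print(o['position'],o['width'],rel([.405,.137,.13],2.4),rel([.405,.137,.028],2.4))
c=wrist()
for r in place_of('dress_stick','wrist')[:2]: print(r['confidence'],r['uv'],atz(c,r['uv'],0))
```

```text
[0.46272005 0.30284126 0.15210718] 0.17912125369547985 (array([-0.0668,  0.1626,  0.0204]), array([-0.34, -0.62,  0.7 ])) (array([-0.0679,  0.1632,  0.1224]), array([-0.34, -0.62,  0.7 ]))
0.93 [257.0, 186.5] [0.4585853  0.30117608 0.        ]
```

>>> {"name": "send_rows", "arguments": {"rows": [-0.03,0.035,0.0,0,0,0.7,1,-0.063,0.07,0,0,0,0.7,1,-0.063,0.11,0.01,0,0,0.7,1,-0.063,0.15,0.02,0,0,0.7,1,-0.063,0.161,0.03,0,0,0.7,1,-0.063,0.161,0.06,0,0,0.7,1,-0.063,0.161,0.09,0,0,0.7,1,-0.063,0.161,0.11,0,0,0.7,1,-0.063,0.161,0.12,0,0,0.7,1,-0.063,0.161,0.12,0,0,0.7,1]}}

```text
time_s: 9.45
position: [0.4019, 0.1344, 0.0227]
tool_rot: [1.0, 0.021, -0.004, 0.001]
force: [-0.5, -1.6, -0.0]
width: 0.0
finger_force: 0.0
```

Run:
```python
from h import *
o=get_obs();print(o['position'],o['width'],rel([.505,.1412,.028],2.4),rel([.549,.143,.028],2.4))
```

```text
[0.401937   0.13440834 0.02267764] 0.00039042577760636956 (array([ 0.1032, -0.0024, -0.0061]), array([0.09, 0.42, 0.04])) (array([ 0.1473, -0.0023, -0.0064]), array([0.09, 0.42, 0.04]))
```

>>> {"name": "send_rows", "arguments": {"rows": [0.015,0,-0.004,0,0,0,1,0.022,0,-0.004,0,0,0,1,0.03,0,-0.004,0,0,0,1,0.04,0,-0.004,0,0,0,1,0.05,-0.001,-0.004,0,0,0,1,0.06,-0.001,-0.004,0,0,0,1,0.07,-0.001,-0.004,0,0,0,1,0.08,-0.001,-0.004,0,0,0,1,0.09,-0.001,-0.004,0,0,0,1,0.1,-0.002,-0.004,0,0,0,1,0.108,-0.002,-0.004,0,0,0,1,0.115,-0.002,-0.004,0,0,0,1]}}

```text
time_s: 10.45
position: [0.5208, 0.1421, 0.0294]
tool_rot: [1.0, 0.021, 0.0, 0.0]
force: [-2.2, -0.5, 0.7]
width: 0.002
finger_force: 0.9
```

>>> {"name": "send_rows", "arguments": {"rows": [0.004,0,0,0,0,0,1,0.008,0,0,0,0,0,1,0.012,0,0,0,0,0,1,0.015,0,0,0,0,0,1,0.017,0,0,0,0,0,1,0.017,0,0,0,0,0,1]}}

```text
time_s: 10.95
position: [0.5374, 0.1432, 0.0296]
tool_rot: [1.0, 0.021, 0.0, -0.0]
force: [-0.3, 0.8, -0.5]
width: 0.001
finger_force: 0.1
```

>>> {"name": "send_rows", "arguments": {"rows": [0.002,0,0,0,0,0,1,0.004,0,0,0,0,0,1,0.006,0,0,0,0,0,1,0.006,0,0,0,0,0,1]}}

```text
time_s: 11.28
position: [0.5398, 0.1433, 0.0294]
tool_rot: [1.0, 0.021, -0.003, 0.001]
force: [-8.1, -1.4, 6.8]
width: -0.004
finger_force: 4.0
```

>>> {"name": "send_rows", "arguments": {"rows": [-0.015,0,0,0,0,0,1,-0.03,0,0,0,0,0,1,-0.03,0,-0.04,0,0,0,1,-0.03,0,-0.08,0,0,0,1,-0.03,0.04,-0.12,0,0,0,1,-0.03,0.08,-0.15,0,0,0,1,-0.03,0.12,-0.15,0,0,0,1,-0.03,0.16,-0.15,0,0,0,1,-0.03,0.19,-0.15,0,0,0,1,-0.03,0.2,-0.15,0,0,0,1,-0.03,0.2,-0.15,0,0,0,1]}}

```text
time_s: 12.2
position: [0.5219, -0.0639, 0.1801]
tool_rot: [1.0, 0.017, 0.001, 0.001]
force: [-0.6, -0.0, -0.6]
width: -0.002
finger_force: 0.0
```

Run:
```python
from h import *
o=get_obs();print(o['position'],o['width'])
c=wrist('w3')
for t in ['drawer_b_handle']:
  for r in place_of(t,'wrist')[:3]: print(t,round(r['confidence'],2),np.round(r['uv'],1),atz(c,r['uv'],.045))
```

```text
[ 0.52191768 -0.06394904  0.18009949] -0.0021196459127231296
drawer_b_handle 0.81 [258.6 138.3] [ 0.56654608 -0.06647564  0.045     ]
```

View pics/w3.png

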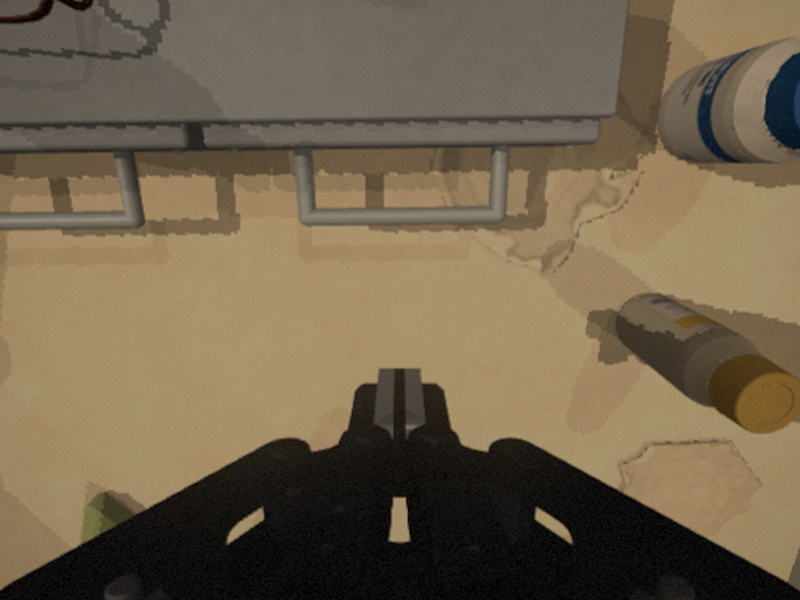

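Drawer_a is home: its front lines up with drawer_b's along row 140. Drawer_b's bar runs (305,217)–(500,214), about x 0.566. I'll put the closed fingers into the gap behind the bar.

>>> {"name": "send_rows", "arguments": {"rows": [0.035,0.002,0.02,0,0,0,1,0.066,0.004,0.05,0,0,0,1,0.066,0.004,0.075,0,0,0,1,0.066,0.004,0.085,0,0,0,1,0.066,0.004,0.085,0,0,0,1,0.066,0.004,0.1,0,0,0,1,0.066,0.004,0.115,0,0,0,1,0.066,0.004,0.13,0,0,0,1,0.066,0.004,0.14,0,0,0,1,0.066,0.004,0.147,0,0,0,1,0.066,0.004,0.147,0,0,0,1]}}

```text
time_s: 13.22
position: [0.5866, -0.0586, 0.0323]
tool_rot: [1.0, 0.021, -0.001, -0.0]
force: [-0.4, 0.5, -0.5]
width: -0.004
finger_force: 0.0
```

>>> {"name": "send_rows", "arguments": {"rows": [-0.004,0,0,0,0,0,1,-0.008,0,0,0,0,0,1,-0.014,0,0,0,0,0,1,-0.023,0,0,0,0,0,1,-0.034,0,0,0,0,0,1,-0.046,0,0,0,0,0,1,-0.058,0,0,0,0,0,1,-0.07,0,0,0,0,0,1,-0.082,0,0,0,0,0,1,-0.094,0,0,0,0,0,1,-0.104,0,0,0,0,0,1,-0.112,0,0,0,0,0,1]}}

```text
time_s: 14.22
position: [0.4748, -0.064, 0.0333]
tool_rot: [1.0, 0.021, 0.001, 0.0]
force: [2.8, 0.7, 0.8]
width: 0.003
finger_force: 1.1
```

>>> {"name": "send_rows", "arguments": {"rows": [-0.005,0,0,0,0,0,1,-0.01,0,0,0,0,0,1,-0.014,0,0,0,0,0,1,-0.016,0,0,0,0,0,1,-0.016,0,0,0,0,0,1,-0.012,0,0,0,0,0,1,-0.012,0,0,0,0,0,1,-0.012,0,-0.04,0,0,0,1,-0.012,0,-0.08,0,0,0,1,-0.012,0,-0.12,0,0,0,1,-0.012,0,-0.17,0,0,0,1,-0.012,0,-0.18,0,0,0,1]}}

```text
time_s: 15.22
position: [0.4658, -0.064, 0.2176]
tool_rot: [1.0, 0.021, 0.003, 0.001]
force: [-0.0, -0.0, 0.2]
width: -0.001
finger_force: 0.0
```

Run:
```python
from h import *
o=get_obs();print(o['position'],o['width'])
c=wrist()
for t,z in [('drawer_b_handle',.045),('drawer_b_floor',.009)]:
  for r in place_of(t,'wrist')[:3]: print(t,round(r['confidence'],2),np.round(r['uv'],1),atz(c,r['uv'],z))
print(rel([.459,.3005,.15],3.3))
```

```text
[ 0.46584247 -0.06401039  0.21756435] -0.001119079972000977
drawer_b_handle 0.78 [262.3 194.8] [ 0.44640575 -0.0732748   0.045     ]
drawer_b_floor 0.62 [259.4  69.3] [ 0.57640764 -0.06465562  0.009     ]
(array([ 0.0098, -0.3647,  0.0636]), array([ 0.05, -0.15, -0.89]))
```

>>> {"name": "send_rows", "arguments": {"rows": [0.002,-0.04,0.0,0,0,-0.9,0.1,0.004,-0.08,0,0,0,-0.9,0.1,0.006,-0.12,0,0,0,-0.9,0.1,0.008,-0.16,0,0,0,-0.9,0.1,0.009,-0.2,0,0,0,-0.9,0.1,0.01,-0.24,0,0,0,-0.9,0.1,0.01,-0.28,0.02,0,0,-0.9,0.1,0.01,-0.32,0.04,0,0,-0.9,0.1,0.01,-0.35,0.06,0,0,-0.9,0.1,0.01,-0.365,0.08,0,0,-0.9,0.1,0.01,-0.365,0.1,0,0,-0.9,0.1,0.01,-0.365,0.1,0,0,-0.9,0.1]}}

```text
time_s: 16.37
position: [0.4533, 0.2996, 0.1064]
tool_rot: [1.0, 0.031, -0.006, 0.003]
force: [-0.2, -1.6, -0.7]
width: 0.447
finger_force: 0.0
```

Run:
```python
from h import *
o=get_obs();print(o['position'],o['width'])
c=wrist('w4')
for r in place_of('dress_stick','wrist')[:2]: print(r['confidence'],r['uv'],atz(c,r['uv'],0))
print(rel([.459,.3005,.0078],3.1))
```

```text
[0.45328443 0.29958    0.106414  ] 0.4471272909318306
0.93 [255.1, 185.7] [0.45976972 0.29896783 0.        ]
(array([ 0.0029, -0.0011,  0.1027]), array([0.14, 0.27, 0.22]))
```

View pics/w4.png

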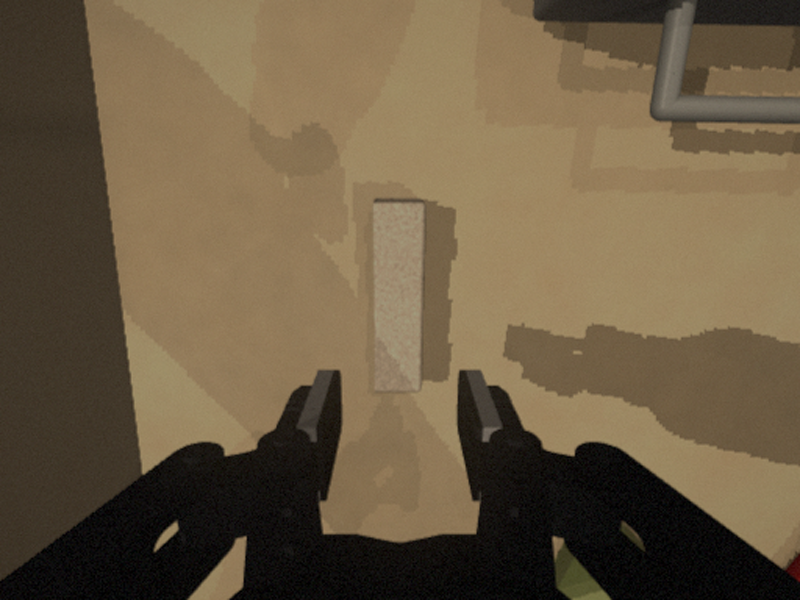

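The stick lies flat on the bench at (398,295), lined up with the fingers. I'll descend in two stages.

>>> {"name": "send_rows", "arguments": {"rows": [0.002,0,0.025,0,0,0,0.1,0.002,0,0.05,0,0,0,0.1,0.002,0,0.07,0,0,0,0.1,0.002,0,0.08,0,0,0,0.1,0.002,0,0.085,0,0,0,0.1,0.002,0,0.085,0,0,0,0.1]}}

```text
time_s: 16.97
position: [0.4603, 0.3003, 0.0275]
tool_rot: [1.0, 0.028, -0.0, 0.0]
force: [-0.5, 0.1, 0.3]
width: 0.451
finger_force: 0.0
```

>>> {"name": "send_rows", "arguments": {"rows": [-0.001,0,0.008,0,0,0,0.1,-0.001,0,0.015,0,0,0,0.1,-0.001,0,0.019,0,0,0,0.1,-0.001,0,0.019,0,0,0,0.1,-0.001,0,0.019,0,0,0,1,-0.001,0,0.019,0,0,0,1,-0.001,0,0.019,0,0,0,1,-0.001,0,0.019,0,0,0,1,-0.001,0,0.019,0,0,0,1]}}

```text
time_s: 17.72
position: [0.4593, 0.3012, 0.0089]
tool_rot: [1.0, 0.029, 0.0, -0.0]
force: [-0.3, -0.1, 2.2]
width: 0.276
finger_force: 60.7
```

>>> {"name": "send_rows", "arguments": {"rows": [0,0,-0.01,0,0,0,1,0,0,-0.04,0,0,0,1,0,0,-0.08,0,0,0,1,0,0,-0.12,0,0,0,1,0.005,0.02,-0.15,0,0,0,1,0.01,0.055,-0.15,0,0,0,1,0.02,0.09,-0.15,0,0,0,1,0.03,0.125,-0.15,0,0,0,1,0.04,0.16,-0.15,0,0,0.5,1,0.05,0.195,-0.15,0,0,0.5,1,0.06,0.23,-0.15,0,0,0.5,1,0.065,0.265,-0.15,0,0,0.5,1]}}

```text
time_s: 18.72
position: [0.5401, 0.0383, 0.1593]
tool_rot: [1.0, 0.024, 0.001, -0.0]
force: [1.3, -0.2, -0.5]
width: 0.274
finger_force: 60.4
```

Run:
```python
from h import *
o=get_obs();print(o['position'],o['width'],o['finger_force'],rel([.56,-.066,.10],2.6),rel([.56,-.066,.018],2.6))
```

```text
[0.54005663 0.03826799 0.15929452] 0.27407062252205067 60.408629179000854 (array([0.0147, 0.1051, 0.0593]), array([ 0.  , -0.08,  0.2 ])) (array([0.0146, 0.1051, 0.1413]), array([ 0.  , -0.08,  0.2 ]))
```

>>> {"name": "send_rows", "arguments": {"rows": [0.005,0.03,0,0,0,0.2,1,0.01,0.06,0,0,0,0.2,1,0.014,0.09,0,0,0,0.2,1,0.0145,0.104,0.01,0,0,0.2,1,0.0145,0.104,0.03,0,0,0.2,1,0.0145,0.104,0.05,0,0,0.2,1,0.0145,0.104,0.06,0,0,0.2,1,0.0145,0.104,0.06,0,0,0.2,1]}}

```text
time_s: 19.38
position: [0.5562, -0.0621, 0.0959]
tool_rot: [1.0, 0.023, -0.003, -0.001]
force: [-0.7, -0.6, -1.2]
width: 0.269
finger_force: 60.4
```

Run:
```python
from h import *
o=get_obs();print(o['position'],o['width'],o['finger_force'],rel([.56,-.066,.021],2.6))
c=wrist('w5')
for r in place_of('drawer_b_floor','wrist')[:2]: print(r['confidence'],r['uv'],atz(c,r['uv'],.009))
```

```text
[ 0.5562355  -0.06213759  0.09591643] 0.268622251028997 60.38037300109863 (array([0.004 , 0.0041, 0.0749]), array([-0.08,  0.33,  0.08]))
```

View pics/w5.png

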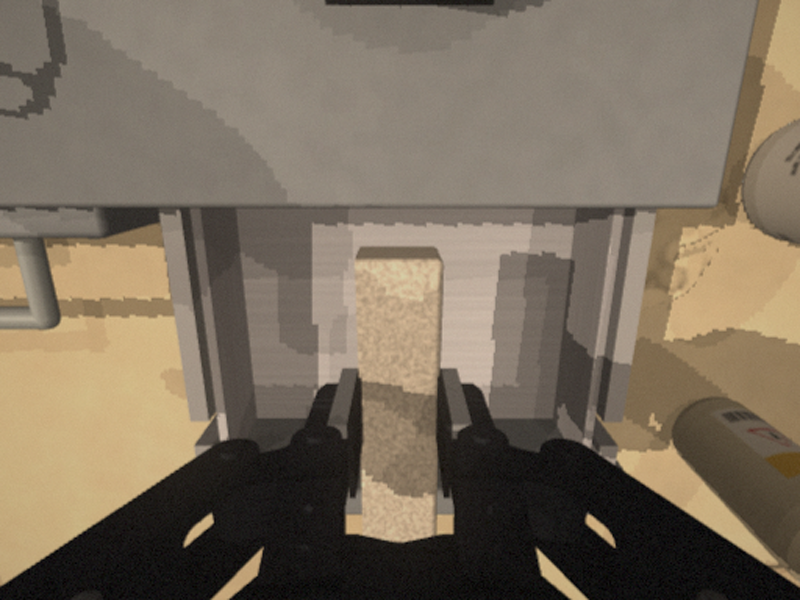

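The stick is centred over drawer_b: its rear end is at (400,255) and the inner walls are at columns 210 and 600. Lower it.

>>> {"name": "send_rows", "arguments": {"rows": [0.003,0,0.015,0,0,0,1,0.003,0,0.03,0,0,0,1,0.003,0,0.045,0,0,0,1,0.003,0,0.058,0,0,0,1,0.003,0,0.068,0,0,0,1,0.003,0,0.073,0,0,0,1,0.003,0,0.073,0,0,0,1]}}

```text
time_s: 20.07
position: [0.5614, -0.0628, 0.0249]
tool_rot: [1.0, 0.023, -0.001, -0.0]
force: [0.4, -0.3, -1.2]
width: 0.272
finger_force: 60.4
```

>>> {"name": "send_rows", "arguments": {"rows": [-0.001,0,0.003,0,0,0,1,-0.001,0,0.005,0,0,0,1,-0.001,0,0.006,0,0,0,1,-0.001,0,0.0065,0,0,0,1,-0.001,0,0.0065,0,0,0,1]}}

```text
time_s: 20.48
position: [0.5611, -0.063, 0.0193]
tool_rot: [1.0, 0.023, 0.0, 0.0]
force: [-1.0, -0.5, -1.1]
width: 0.272
finger_force: 60.4
```

>>> {"name": "send_rows", "arguments": {"rows": [0,0,0.0007,0,0,0,1,0,0,0.0014,0,0,0,1,0,0,0.002,0,0,0,1,0,0,0.002,0,0,0,1]}}

```text
time_s: 20.82
position: [0.5615, -0.063, 0.0179]
tool_rot: [1.0, 0.023, 0.001, 0.0]
force: [-0.6, -0.2, 4.8]
width: 0.275
finger_force: 61.0
```

>>> {"name": "send_rows", "arguments": {"rows": [0,0,0,0,0,0,0.2,0,0,0,0,0,0,0.1,0,0,0,0,0,0,0.1,0,0,0,0,0,0,0.1,0,0,-0.03,0,0,0,0.1,0,0,-0.07,0,0,0,0.1,0,0,-0.11,0,0,0,0.1,-0.02,0,-0.13,0,0,0,1,-0.06,0,-0.13,0,0,0,1,-0.09,0,-0.13,0,0,0,1,-0.1,0,-0.13,0,0,0,1,-0.1,0,-0.13,0,0,0,1]}}

```text
time_s: 21.82
position: [0.4581, -0.0682, 0.1468]
tool_rot: [1.0, 0.022, -0.001, 0.001]
force: [1.2, 0.4, -0.9]
width: 0.002
finger_force: 0.0
```

Run:
```python
from h import *
o=get_obs();print(o['position'],o['width'])
c=wrist('w6')
for t,z in [('drawer_b_handle',.045),('dress_stick',.009)]:
  for r in place_of(t,'wrist')[:2]: print(t,round(r['confidence'],2),np.round(r['uv'],1),atz(c,r['uv'],z))
print(rel([.405,-.072,.13],2.4),rel([.405,-.072,.028],2.4))
```

```text
[ 0.45809687 -0.06823472  0.1468261 ] 0.00245703750011096
drawer_b_handle 0.85 [258.5 208.9] [ 0.44638176 -0.07232369  0.045     ]
(array([-0.0577,  0.0019,  0.0173]), array([-0.01, -0.12,  0.22])) (array([-0.0579,  0.002 ,  0.1193]), array([-0.01, -0.12,  0.22]))
```

View pics/w6.png

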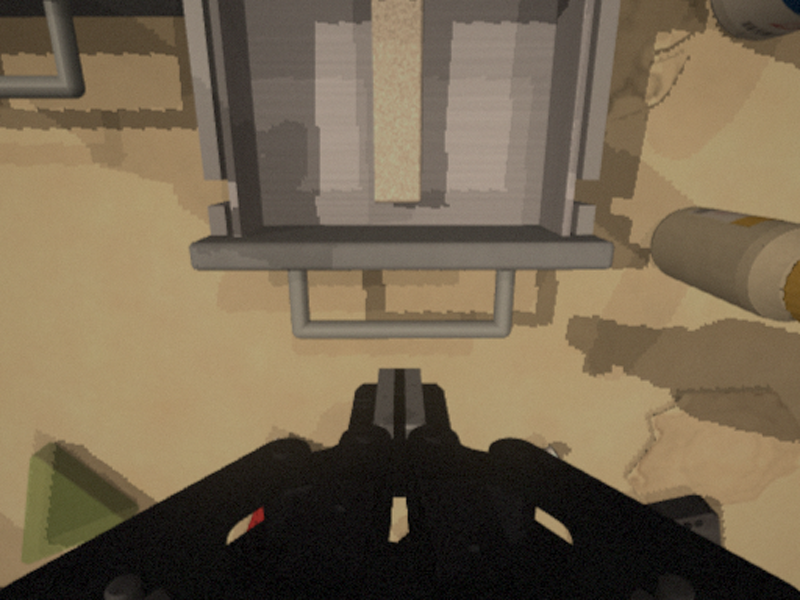

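The stick lies flat in drawer_b at (397,100), and the bar is at row 328. I'll lower the fingers in front of the bar and push gently.

>>> {"name": "send_rows", "arguments": {"rows": [-0.03,0.002,0,0,0,0.2,1,-0.057,0.002,0,0,0,0.2,1,-0.057,0.002,0.01,0,0,0.2,1,-0.057,0.002,0.03,0,0,0.2,1,-0.057,0.002,0.06,0,0,0.2,1,-0.057,0.002,0.09,0,0,0.2,1,-0.057,0.002,0.11,0,0,0.2,1,-0.057,0.002,0.119,0,0,0.2,1,-0.057,0.002,0.119,0,0,0.2,1]}}

```text
time_s: 22.72
position: [0.4039, -0.0712, 0.0262]
tool_rot: [1.0, 0.022, -0.002, -0.001]
force: [-0.1, -0.1, 0.2]
width: -0.001
finger_force: 0.0
```

>>> {"name": "send_rows", "arguments": {"rows": [0.01,0,0,0,0,0,1,0.02,0,0,0,0,0,1,0.026,0,0,0,0,0,1,0.032,0,0,0,0,0,1,0.04,0,0,0,0,0,1,0.049,0,0,0,0,0,1,0.058,0,0,0,0,0,1,0.067,0,0,0,0,0,1,0.076,0,0,0,0,0,1,0.085,0,0,0,0,0,1,0.094,0,0,0,0,0,1,0.103,0,0,0,0,0,1]}}

```text
time_s: 23.72
position: [0.5079, -0.0677, 0.028]
tool_rot: [1.0, 0.021, -0.0, 0.0]
force: [-2.5, -0.2, 0.3]
width: 0.001
finger_force: 1.0
```

>>> {"name": "send_rows", "arguments": {"rows": [0.008,0,0,0,0,0,1,0.015,0,0,0,0,0,1,0.021,0,0,0,0,0,1,0.026,0,0,0,0,0,1,0.031,0,0,0,0,0,1,0.035,0,0,0,0,0,1,0.038,0,0,0,0,0,1,0.04,0,0,0,0,0,1,0.042,0,0,0,0,0,1,0.042,0,0,0,0,0,1]}}

```text
time_s: 24.55
position: [0.5493, -0.0659, 0.0281]
tool_rot: [1.0, 0.021, 0.0, -0.0]
force: [-0.0, 0.8, 1.0]
width: -0.004
finger_force: 0.3
```

>>> {"name": "send_rows", "arguments": {"rows": [0.002,0,0,0,0,0,1,0.004,0,0,0,0,0,1,0.004,0,0,0,0,0,1]}}

```text
time_s: 24.8
position: [0.5494, -0.0661, 0.0276]
tool_rot: [1.0, 0.021, -0.004, 0.0]
force: [-9.0, 0.7, 7.5]
width: -0.001
finger_force: 4.3
```

It has stopped against its seat with 9 N. Back away and check.

>>> {"name": "send_rows", "arguments": {"rows": [-0.015,0,0,0,0,0,1,-0.035,0,0,0,0,0,1,-0.05,0,-0.03,0,0,0,1,-0.05,0,-0.07,0,0,0,1,-0.05,-0.03,-0.11,0,0,0,1,-0.05,-0.07,-0.15,0,0,0,1,-0.05,-0.09,-0.19,0,0,0,1,-0.05,-0.1,-0.23,0,0,0,1,-0.05,-0.1,-0.25,0,0,0,1,-0.05,-0.1,-0.25,0,0,0,1,-0.05,-0.1,-0.25,0,0,0,1]}}

```text
time_s: 25.72
position: [0.5012, 0.033, 0.2814]
tool_rot: [1.0, 0.022, 0.004, 0.0]
force: [0.6, 0.3, -1.2]
width: -0.001
finger_force: 0.0
```

Run:
```python
from h import *
o=get_obs();print(o['position'],o['force'])
c=wrist('w7')
for t,z in [('drawer_a_handle',.045),('drawer_b_handle',.045),('grit_jar',0),('oil_bottle',0)]:
  for r in place_of(t,'wrist')[:2]: print(t,round(r['confidence'],2),np.round(r['uv'],1),atz(c,r['uv'],z))
```

```text
[0.50116432 0.03297789 0.28143706] [ 0.63139154  0.25529879 -1.22949578]
drawer_b_handle 0.65 [341.4 115.5] [ 0.5671671 -0.0693996  0.045    ]
grit_jar 0.7 [477.5  68.5] [ 0.63252097 -0.25118387  0.        ]
oil_bottle 0.9 [445.1 168.2] [ 0.49998892 -0.23841294  0.        ]
```

View pics/w7.png

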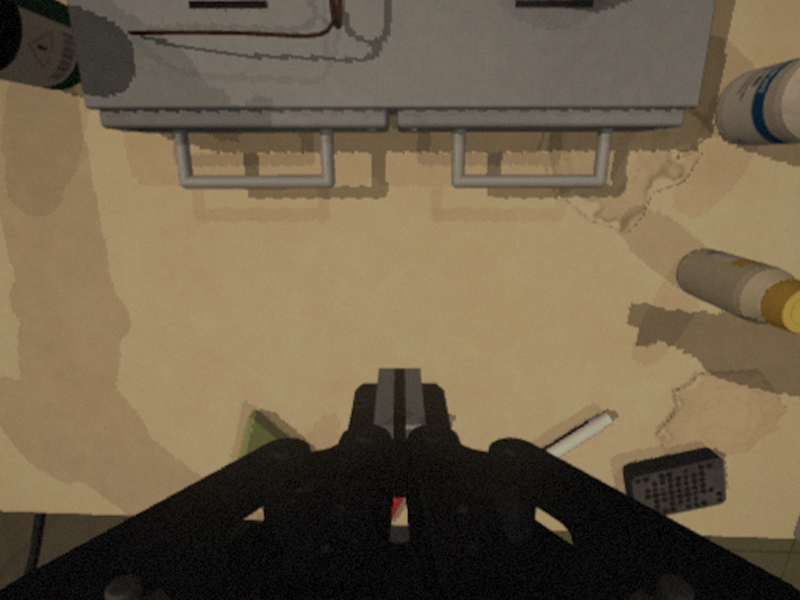

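Both drawer fronts are flush with the chest (row 120), the two bars line up at row 182, and the bottles and jars stand where they were.

```bash
python3 -c "
from plant import *
print(sign_off())"
```

```text
the job is handed in; nothing more can be done
None
```

The dressing stick now lies flat in the second drawer, the cork block was left in the first, both drawers are fully home, and the bottles and jars were not disturbed; I handed the job in at about 26 s.

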